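# Reset the stop-motion set: stand the fallen house up and hold the camera at its click stop

### The job

On the model street one house has fallen forward onto the road. First stand it upright again on its empty concrete-grey plot between the other two buildings, centred on the plot and square with the street, and let go of it. Then take hold of the small camera, slide it along its rail until its ball drops into the notch, without running on past it, and finish while still holding the camera still there for the shot; leave the other buildings, the glue bottle and the battery box where they are.

Things in the scene. Friction and masses are not known exactly. Their poses are not given: they have to be found in the camera images.
- house_mid (a point): The fallen house: rigid black block, gable roof, 50 x 50 mm in plan, walls 48 mm, ridge (along its x) 73 mm high, 0.08 to 0.17 kg. Point on its axis half-way up, 36.5 mm above the underside. Own z: underside to roof; own x: out of its front (door, windows). Starts lying on its front on the road, roof to the camera rail; its flat side faces (own +y, -y) are free to grip.
- plot (a point): Centre of the empty grey plot (58 mm square) on the top face of the street board (200 x 400 x 12 mm; point 12 mm above the table). x points across the road to the camera rail, y along the row, z up. Neighbour plots 105 mm to either side. The house's front should face the road or directly away. Fixed thin lamps, 97 mm tall, 38 mm to +x and 185 mm to either side in y.
- shed: Low black house standing on one of the neighbouring plots: 50 x 50 mm, ridge 63 mm high. Origin at the centre of its underside. Loose; leave alone.
- factory: Black factory standing on the other neighbouring plot: 50 x 50 x 50 mm block with a round chimney of 19 mm diameter to 115 mm height. Origin at the centre of its underside. Loose; leave alone.
- camera_mid (a point): Centre of the grey camera housing, 30 (x) x 45 (y) x 36 mm (z), top 73 mm above the table; lens 22 mm across stands 12 mm out of its -x face (to the houses). Below: a neck and a saddle plate, 22 to 31 mm above the table, 50 mm along y, reaching 36 mm to +x and 20 mm to -x. It slides along its y, towards the notch; z up. All other ways it is rigidly guided.
- pointer (a point): Tip of the small steel pointer on the +x edge of the saddle plate, 42 mm to +x of the camera's centre, 26.5 mm above the table. Moves with the camera, same axes. The ball is in the notch when this is level (along y) with the marker post.
- notch (a point): Marker post (4 x 4 mm, top at 30 mm) at the notch, on a 50 mm steel bar along the rail's +x side; point 26.5 mm above the table. y is along the rail, the way the camera slides. The camera's sprung ball meets a ridge 11.6 mm before the post, resists with 4 to 8 N until 6 mm before it, then is drawn forward into the notch level with the post; leaving it either way takes as much.
- camera (a joint): Travel of the camera along the rail in m, 0 at the end stop from which it starts, growing along its y, 0.26 at the far stop. Apart from the notch it slides with about 1 N of friction.
- glue: White glue bottle standing on the table beside the board, 44 mm across, 110 mm tall. Origin at the centre of its underside. Loose; leave alone.
- battery_box: Black battery tray with two cells lying on the table beside the board, 60 x 34 x 22 mm. Origin at the centre of its underside. Loose; leave alone.
Mind the look-alikes: they are no part of the job. What is shaped like the part that bears house_mid but orange or pink is not meant.

How it is judged:
By the outcome, as a careful person would: the job done as asked, in the order asked, and still so for the second after the job is handed in, while the arm keeps its last pose, push and grip.
It also fails if it takes over 58 s, if anything falls off the work surface, if the arm or the gripper's body presses on something with over 40 N, if the wrist force passes 120 N, or if a joint passes its speed limit or range.

### The arm

A 6-joint arm with a two-finger parallel gripper is mounted at the origin on the work surface. World frame = base frame: x ahead of the robot, y to its left, z up, the work surface at z = 0. Lengths are in m, angles in rad, forces in N, time in s.
With the tool pointing down it reaches from about 0.35 to 0.85 m from the base axis. Payload 8.1 kg.
Tool frame: the origin (TCP) lies on the front face of the gripper's body, between the roots of the fingers; the fingertips stand 84 mm ahead of it and the grasp point (between the pads) lies 65 mm ahead of it; x points along the fingers, y is the direction in which the jaws open and shut, and the axes are right-handed (so a half turn about x gives the same grasp; the last joint's range is limited). The gripper opens to 93 mm and grips with 3 to 60 N. Pads are 15 mm wide; open, the fingers measure 128 mm over their backs; the gripper's body (75 mm by 188 mm) begins 65 mm behind the grasp point.
Start: joints at [1.196, 0.13, 1.488, -0, 1.523, -0.085], TCP at [0.171, 0.575, 0.303] pointing down, gripper open.
Joint ranges: [-2.96, 2.96], [-0.89, 2.26], [0.02, 2.5], [-1.34, 4.48], [0, 2.73], [-2.66, 2.66]. Speed limits (rad/s): [2.39, 2.39, 2.79, 3.14, 3.14, 3.14].

### API

Orientations are given as a rotation vector (axis times angle).
In Python, from plant import telemetry, read_camera, camera_params, robot gives the robot as it stands.
- The arm moves only by the tool step_arm, never from a script. Its argument "commands" is a list of rows, each an object with "xyz": the shift along the tool's x, y, z in mm, a list of three; "turn": the turn, a rotation vector about the tool's x, y, z in rad, a list of three; "grip": the finger opening in mm, from 0 to 93. In form: [{"xyz": [dx, dy, dz], "turn": [ax, ay, az], "grip": grip}, ...]. A call has 1 to 12 rows; each row is the pose to reach, as a shift and turn from the pose commanded when the call began, along the tool's axes at that moment; what a row does not reach only later rows make up. A row lasts 1/8 s, in which the tool goes at most 62.5 mm and 10.7 degrees, less where a joint would pass 70% of its speed; a pose out of reach is approached as far as the arm can. A call with a gripper value outside its range is refused whole. The fingers move at their own pace and stop on an object; "force" is the grip in N (left out, the last holds). Time passes only in rows, so rows that repeat a pose let the fingers close. It gives the time, the measured TCP pose, the force and the opening at its end, in the units of the state.
- telemetry.read_state(): the state, without advancing time (a new reading comes with each control period).
- read_camera(name): name is "scene" or "top" or "wrist"; returns the picture (384x512x3 uint8, red, green, blue); there is no depth.
- camera_params(name): a dict with "mtx" (3x3 intrinsics, pixels), "k1" (the pictures are not rectified: a ray, as slopes to the right and down, at radius r is drawn at 1 + k1 r^2 times it, then the intrinsics apply), "rvec" (rotation vector, rad) and "tvec" (3), from world to camera coordinates, as OpenCV has them. Camera axes: x right, y down, z forward; pixel columns grow to the right and rows downward; lengths in m; the calibration is good to about 2 mm. A picture is of the moment at which its call begins: read the wrist's pose just before it. camera_params takes no time and is no camera call; for the wrist camera it gives the pose at the moment of the call.
- robot.close_job(): hands the job in, once; it reports no verdict.
The state is a dict: "t": time; "q": joint angles; "dq": joint speeds; "joint_torque": joint torques, N m; "tool_pos": TCP position; "orientation": TCP orientation; "force": force on the tool from outside, world axes, zero at the start; "wrist_torque": the same for the moment, N m; "opening": finger opening in m.
Only numpy, scipy, OpenCV 4.12 (cv2) and the standard library are available. Lean on these libraries where they do the work, as an engineer would, in place of code of your own. Each camera call takes 0.05 s, during which the arm holds its last target. There are 200 camera calls.

## Working session

There is one attempt and no reset: what is moved stays moved. The work goes in short steps, Python scripts to look and compute and a tool call to move; the robot and the scene stay as the last step left them, time stands still between calls to the robot, and variables do not carry over. Pictures are saved under pics/ and viewed, about 8 in all and at most 12, crops included, and the job is handed in when it is done.

Besides the shell and the picture viewer there is one more tool, called after "Request:" as name(argument=value, ...), one argument or row to a line, values as JSON. step_arm: Moves the arm, as the interface text tells. Its arguments: {"type":"object","properties":{"commands":{"type":"array"},"force":{"type":"number"}},"required":["commands"]}

```bash
mkdir -p pics; ls
cat > h.py <<'E'
import numpy as np, cv2
from plant import telemetry, read_camera, camera_params, robot
from scipy.spatial.transform import Rotation as R
def snap(n, f):
    p=camera_params(n); im=np.ascontiguousarray(read_camera(n)); 
    cv2.imwrite(f'pics/{f}.png', im[:,:,::-1]); np.savez(f'pics/{f}.npz',im=im,**p); return im,p
def load(f): 
    d=np.load(f'pics/{f}.npz'); return d['im'],d
def ray(p,uv):
    K=np.array(p['mtx']);k1=float(p['k1']); uv=np.atleast_2d(uv).astype(float)
    d=cv2.undistortPoints(uv.reshape(-1,1,2),K,np.array([k1,0,0,0.]))[:,0]
    r=R.from_rotvec(np.array(p['rvec']).ravel()); c=-r.inv().apply(np.array(p['tvec']).ravel())
    return c, r.inv().apply(np.c_[d,np.ones(len(d))])
def onz(p,uv,z):
    c,d=ray(p,uv); return c+d*((z-c[2])/d[:,2])[:,None]
def proj(p,X):
    return cv2.projectPoints(np.atleast_2d(X).astype(float),np.array(p['rvec']).ravel(),np.array(p['tvec']).ravel(),np.array(p['mtx']),np.array([float(p['k1']),0,0,0]))[0][:,0]
E
python3 - <<'E'
from h import *
s=telemetry.read_state(); print({k:np.round(v,3) for k,v in s.items()})
a,p=snap('scene','scene0'); b,q=snap('top','top0')
for n,x in (('s',p),('t',q)): c,_=ray(x,[256,192]); print(n,c,_,x['k1'],np.array(x['mtx'])[0,0])
cv2.imwrite('pics/both0.png',np.vstack([a,b])[:,:,::-1])
E
```

```text
pics
{'t': np.float64(0.0), 'q': array([ 1.196,  0.131,  1.489, -0.   ,  1.523, -0.085]), 'dq': array([-0.002,  0.001, -0.   ,  0.001,  0.001, -0.001]), 'joint_torque': array([ 0.0000e+00, -5.5984e+01, -4.9176e+01,  7.7000e-02,  3.6000e-02,
       -0.0000e+00]), 'tool_pos': array([0.171, 0.575, 0.302]), 'orientation': array([ 0.226,  1.559, -0.229]), 'force': array([-0.273, -0.168, -0.146]), 'wrist_torque': array([-0.013,  0.011,  0.025]), 'opening': np.float64(0.093)}
s [ 0.79681407 -0.41876184  0.75347967] [[-0.31621332  0.57028779 -0.75818198]] -0.033260562763849144 409.4293303769554
t [0.35859134 0.11593015 1.15542945] [[ 0.13264603  0.00717278 -0.99115754]] 0.03216519448125498 492.533551159091
```

View pics/scene0.png

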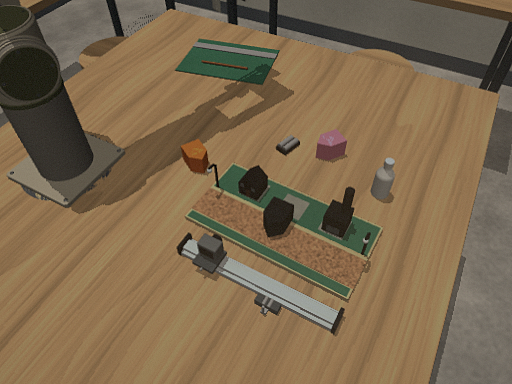

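View pics/top0.png

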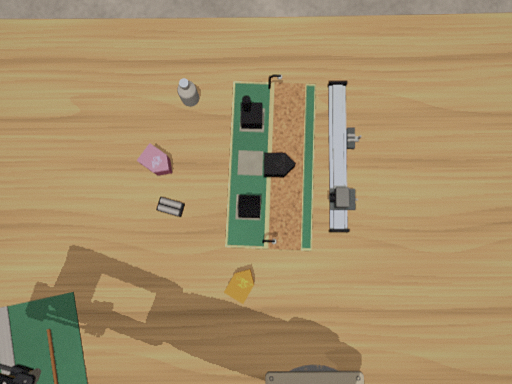

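Run:
```python
from h import *
im,p=load('top0')
c=cv2.resize(im[70:260,215:370],None,fx=3.1,fy=3.1,interpolation=cv2.INTER_CUBIC); cv2.imwrite('pics/c1.png',c[:,:,::-1])
hsv=cv2.cvtColor(im,cv2.COLOR_RGB2HSV)
for uv in [(250,163),(280,165),(135+120,120),(288,130),(342,130),(342,198),(249,206)]: print(uv,hsv[uv[1],uv[0]])
```

```text
(250, 163) [ 23  34 150]
(280, 165) [30 25 51]
(255, 120) [ 0 25 41]
(288, 130) [ 15 115 180]
(342, 130) [109  14 195]
(342, 198) [ 24  20 130]
(249, 206) [ 0  0 21]
```

View pics/c1.png

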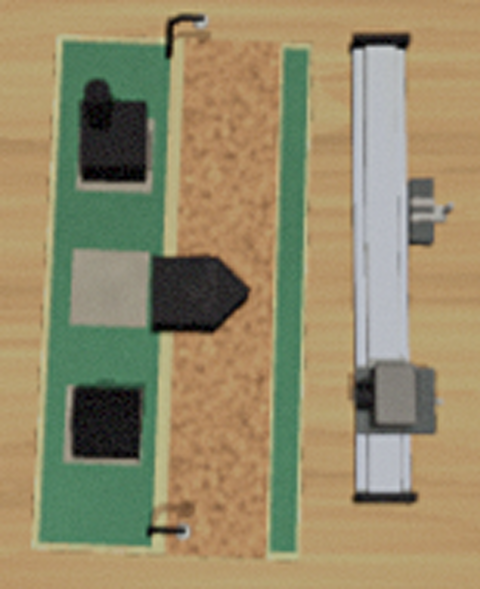

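Run:
```python
from h import *
im,p=load('top0')
f=lambda L,z: onz(p,np.array(L)/3.1-0.34+[215,70],z)
b=f([(62,40),(308,45),(299,556),(36,546)],.012); print('board',b.round(4), b.mean(0).round(4))
for i in range(4): d=b[(i+1)%4]-b[i]; print(np.linalg.norm(d).round(4), np.degrees(np.arctan2(d[1],d[0])).round(2))
pl=f([(73,249),(152,250),(148,327),(69,323)],.012);print('plot',pl.round(4))
print('house top',f([(152,256),(150,328),(213,256),(213,331),(248,294)],.062).round(4))
print('cam top',f([(373,362),(415,362),(373,424),(415,424)],.073).round(4))
print('pointer,notch',f([(438,401),(446,210)],.0265).round(4))
print('rail',f([(380,42),(385,496)],.02).round(4))
print('lamps tops',f([(205,20),(185,531)],.097).round(4), f([(168,55),(150,530)],.012))
```

```text
board [[ 0.7787  0.1735  0.012 ]
 [ 0.7723 -0.0178  0.012 ]
 [ 0.3781 -0.0015  0.012 ]
 [ 0.3871  0.1938  0.012 ]] [0.579 0.087 0.012]
0.1913 -91.91
0.3946 177.63
0.1955 87.36
0.3921 -2.98
plot [[0.6125 0.1655 0.012 ]
 [0.6111 0.1051 0.012 ]
 [0.5515 0.1088 0.012 ]
 [0.5552 0.1688 0.012 ]]
house top [[0.5956 0.1057 0.062 ]
 [0.5423 0.1077 0.062 ]
 [0.5951 0.0611 0.062 ]
 [0.5396 0.062  0.062 ]
 [0.5667 0.0361 0.062 ]]
cam top [[ 0.5142 -0.0513  0.073 ]
 [ 0.5139 -0.0812  0.073 ]
 [ 0.4697 -0.05    0.073 ]
 [ 0.4694 -0.0797  0.073 ]]
pointer,notch [[ 0.4912 -0.1057  0.0265]
 [ 0.6363 -0.1169  0.0265]]
rail [[ 0.7711 -0.0723  0.02  ]
 [ 0.4215 -0.0653  0.02  ]]
lamps tops [[0.7612 0.0659 0.097 ]
 [0.3943 0.0853 0.097 ]] [[0.76563852 0.09106612 0.012     ]
 [0.3981779  0.10889599 0.012     ]]
```

```bash
cat >> h.py <<'E'
def pose():
    s=telemetry.read_state(); return np.array(s['tool_pos']),R.from_rotvec(s['orientation'])
def rot(tilt,yaw,flip=1):
    """tool x points down, tilted by tilt (deg) toward +Y-ish (perp. to row); tool y = flip*row dir at yaw deg"""
    y=np.radians(yaw); u=np.array([np.cos(y),np.sin(y),0]); n=np.array([-np.sin(y),np.cos(y),0]); t=np.radians(tilt)
    x=np.cos(t)*np.array([0,0,-1])+np.sin(t)*n; return R.from_matrix(np.c_[x,flip*u,np.cross(x,flip*u)])
def delta(grasp,Rt,d=.065):
    p,r=pose(); T=np.array(grasp)-Rt.as_matrix()[:,0]*d
    v=r.inv().apply(T-p)*1000; w=(r.inv()*Rt).as_rotvec()
    print('TCP',T.round(4),'xyz',v.round(1),'turn',w.round(4),'rows',np.ceil(max(np.linalg.norm(v)/62.5,np.degrees(np.linalg.norm(w))/10.7)))
E
python3 - <<'E'
from h import *
p,r=pose(); print(r.as_matrix().round(3))
c,d=ray(camera_params('wrist'),[256,192]); print('wristcam in tool',r.inv().apply(c-p),r.inv().apply(d),np.array(camera_params('wrist')['mtx'])[0,0])
for f in (1,-1): delta([.565,.04,.265],rot(0,-2.2,f))
E
```

```text
[[-0.001  0.286  0.958]
 [-0.002  0.958 -0.286]
 [-1.    -0.002 -0.   ]]
wristcam in tool [-0.08258363 -0.00084617 -0.08146533] [[ 0.95648932 -0.00133274  0.29178643]] 285.28828240913873
TCP [0.565 0.04  0.33 ] xyz [ -27.6 -399.9  530.1] turn [1.3194e+00 1.0000e-03 1.5000e-03] rows 11.0
TCP [0.565 0.04  0.33 ] xyz [ -27.6 -399.9  530.1] turn [-1.8222e+00 -1.6000e-03  1.0000e-03] rows 11.0
```

Request:
step_arm(
  commands=[
    {"xyz":[30,-400,530],"turn":[1.319,0,0],"grip":93},
    {"xyz":[30,-400,530],"turn":[1.319,0,0],"grip":93},
    {"xyz":[30,-400,530],"turn":[1.319,0,0],"grip":93},
    {"xyz":[30,-400,530],"turn":[1.319,0,0],"grip":93},
    {"xyz":[30,-400,530],"turn":[1.319,0,0],"grip":93},
    {"xyz":[30,-400,530],"turn":[1.319,0,0],"grip":93},
    {"xyz":[30,-400,530],"turn":[1.319,0,0],"grip":93},
    {"xyz":[30,-400,530],"turn":[1.319,0,0],"grip":93},
    {"xyz":[30,-400,530],"turn":[1.319,0,0],"grip":93},
    {"xyz":[30,-400,530],"turn":[1.319,0,0],"grip":93},
    {"xyz":[30,-400,530],"turn":[1.319,0,0],"grip":93},
    {"xyz":[30,-400,530],"turn":[1.319,0,0],"grip":93},
  ],
)

```text
t: 1.6
tool_pos: [0.5657, 0.0377, 0.2717]
orientation: [1.239, 1.19, -1.241]
force: [0.2, 0.9, -0.1]
opening: 0.093
```

Run:
```python
from h import *
s=telemetry.read_state(); print(s['t'],np.round(s['q'],3),np.round(s['dq'],3),s['tool_pos'])
im,p=snap('wrist','w1'); c=cv2.resize(im,None,fx=1.56,fy=1.56,interpolation=cv2.INTER_CUBIC); cv2.imwrite('pics/w1b.png',c[:,:,::-1])
```

```text
1.6 [-0.024  0.059  1.621 -0.     1.463  0.018] [ 0.052 -0.033  0.033  0.019  0.014  0.03 ] [0.56569313 0.03774588 0.27171382]
```

View pics/w1b.png

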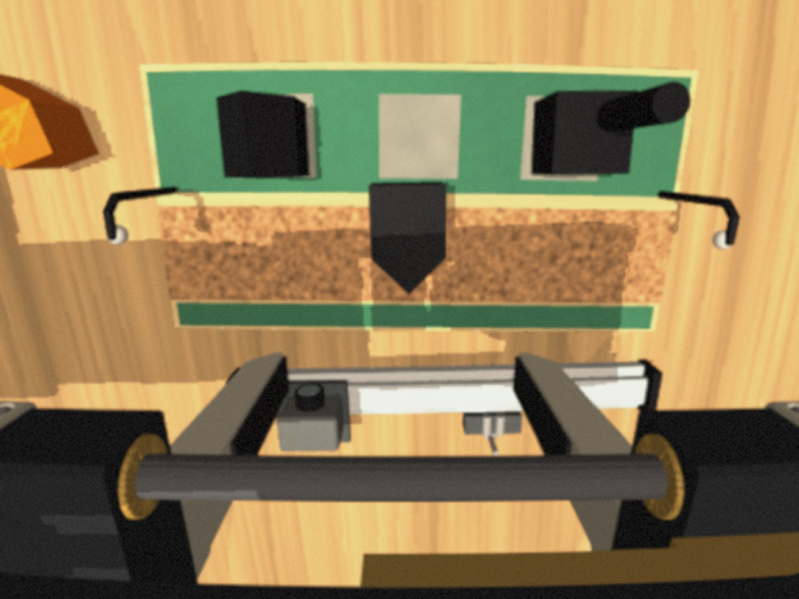

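Run:
```python
from h import *
im,p=load('w1')
f=lambda L,z: onz(p,(np.array(L)+.5)/1.5625-0.5,z)
ang=lambda a,b: np.degrees(np.arctan2(*(b-a)[[1,0]])).round(2)
b=f([(142,66),(697,72),(653,328),(176,326)],.012); print('board',b.round(4)); print(b.mean(0).round(4),ang(b[0],b[1]),ang(b[3],b[2]),np.linalg.norm(b[1]-b[0]))
pl=f([(379,94),(461,95),(459,179),(379,178)],.012);print('plot',pl.round(4),pl.mean(0).round(4),ang(pl[0],pl[1]),ang(pl[3],pl[2]))
h=f([(370,184),(446,183),(372,258),(446,258),(409,292)],.062);print('house',h.round(4),ang(h[0],h[1]),ang((h[0]+h[1])/2,h[4]))
print('notch',f([(492,432),(492,448)],.0265).round(4))
```

```text
board [[ 3.883e-01  1.963e-01  1.200e-02]
 [ 7.842e-01  1.770e-01  1.200e-02]
 [ 7.736e-01 -1.780e-02  1.200e-02]
 [ 3.781e-01  3.000e-04  1.200e-02]]
[0.5811 0.089  0.012 ] -2.79 -2.63 0.39629651041881664
plot [[0.5558 0.1683 0.012 ]
 [0.614  0.1654 0.012 ]
 [0.6121 0.1073 0.012 ]
 [0.5527 0.1104 0.012 ]] [0.5836 0.1378 0.012 ] -2.89 -2.99
house [[0.5492 0.1081 0.062 ]
 [0.5975 0.1068 0.062 ]
 [0.5476 0.0602 0.062 ]
 [0.5969 0.0582 0.062 ]
 [0.5714 0.0357 0.062 ]] -1.6 -91.56
notch [[ 0.6378 -0.101   0.0265]
 [ 0.6382 -0.117   0.0265]]
```

Run:
```python
from h import *
im,p=load('top0'); hsv=cv2.cvtColor(im,cv2.COLOR_RGB2HSV)
m=((hsv[...,0]>155)|(hsv[...,0]<4))&(hsv[...,1]>60)&(hsv[...,2]>80); m[:, :120]=0; m[:,200:]=0
n,l,st,c=cv2.connectedComponentsWithStats(m.astype(np.uint8)); i=1+st[1:,4].argmax(); print(st[i],c[i])
ys,xs=np.where(l==i); P=np.c_[xs,ys]
for z in (0,.05,.075): q=onz(p,P,z); print(z,q.min(0).round(3),q.max(0).round(3))
print('glue',onz(p,[[185,84],[189,96]],[.1]),'batt',onz(p,[171,206],.02))
s,ps=load('scene0'); h2=cv2.cvtColor(s,cv2.COLOR_RGB2HSV); m=(h2[...,0]>155)&(h2[...,1]>50); m[:, :290]=0;m[:,370:]=0;m[:110]=0;m[180:]=0
ys,xs=np.where(m); P=np.c_[xs,ys]; print(P.min(0),P.max(0))
for z in (0,.05,.075): q=onz(ps,P,z); print(z,q.min(0).round(3),q.max(0).round(3))
delta([.572,.0815,.037]-rot(45,-1.8).as_matrix()[:,0]*.09,rot(45,-1.8))
```

```text
[153 154  19  21 116] [164.63793103 168.25      ]
0 [0.559 0.326 0.   ] [0.607 0.369 0.   ]
0.05 [0.55  0.317 0.05 ] [0.596 0.358 0.05 ]
0.075 [0.546 0.313 0.075] [0.591 0.353 0.075]
glue [[0.74419884 0.2797354  0.1       ]
 [0.71643763 0.2705802  0.1       ]] batt [[0.47970896 0.32145443 0.02      ]]
[316 129] [346 159]
0 [ 0.54   0.329 -0.   ] [0.621 0.455 0.   ]
0.05 [0.557 0.279 0.05 ] [0.633 0.397 0.05 ]
0.075 [0.566 0.254 0.075] [0.639 0.368 0.075]
TCP [ 0.5686 -0.028   0.1466] xyz [125.2   6.5  67.1] turn [-0.0092  0.7852 -0.0018] rows 5.0
```

Run:
```python
from h import *
r=rot(50,-1.7);g=np.array([.572,.0775,.037]); delta(g-r.as_matrix()[:,0]*.09,r)
```

```text
TCP [ 0.5685 -0.0412  0.1366] xyz [135.2   7.   80.3] turn [-0.0108  0.8724 -0.003 ] rows 5.0
```

Request:
step_arm(
  commands=[
    {"xyz":[60,7,80],"turn":[-0.011,0.872,-0.003],"grip":93},
    {"xyz":[60,7,80],"turn":[-0.011,0.872,-0.003],"grip":93},
    {"xyz":[60,7,80],"turn":[-0.011,0.872,-0.003],"grip":93},
    {"xyz":[135,7,80],"turn":[-0.011,0.872,-0.003],"grip":93},
    {"xyz":[135,7,80],"turn":[-0.011,0.872,-0.003],"grip":93},
    {"xyz":[135,7,80],"turn":[-0.011,0.872,-0.003],"grip":93},
    {"xyz":[135,7,80],"turn":[-0.011,0.872,-0.003],"grip":93},
  ],
)

```text
t: 2.52
tool_pos: [0.5697, -0.0393, 0.1392]
orientation: [1.841, 1.791, -0.67]
force: [0.1, -0.1, 0.8]
opening: 0.093
```

Run:
```python
from h import *
s=telemetry.read_state(); print(s['t'],np.round(s['q'],3),s['tool_pos'],s['force'])
im,p=snap('wrist','w2')
r=rot(50,-1.7);g=np.array([.572,.0775,.037]); delta(g,r)
```

```text
2.525 [-0.52   0.461  1.612  0.739  1.576 -0.691] [ 0.56972401 -0.03931165  0.13919952] [ 0.0554766  -0.06068269  0.77716739]
TCP [0.5705 0.0277 0.0788] xyz [90.7 -1.6  3.3] turn [0.0067 0.0044 0.    ] rows 2.0
```

View pics/w2.png

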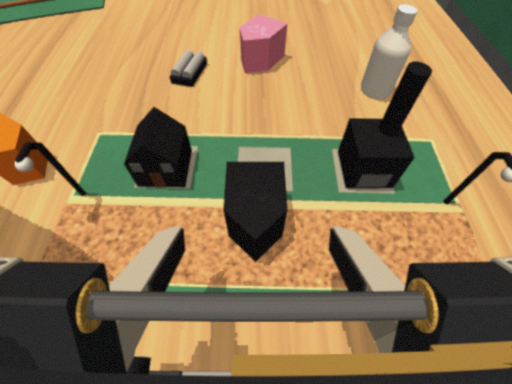

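Request:
step_arm(
  commands=[
    {"xyz":[0,0,0],"turn":[0,0,0],"grip":93},
    {"xyz":[30,0,0],"turn":[0,0,0],"grip":93},
    {"xyz":[60,0,0],"turn":[0,0,0],"grip":93},
    {"xyz":[90,0,0],"turn":[0,0,0],"grip":93},
    {"xyz":[90,0,0],"turn":[0,0,0],"grip":93},
    {"xyz":[90,0,0],"turn":[0,0,0],"grip":93},
  ],
)

```text
t: 3.32
tool_pos: [0.5718, 0.0285, 0.0814]
orientation: [1.843, 1.792, -0.668]
force: [0.0, 0.6, 0.5]
opening: 0.0932
```

Run:
```python
from h import *
s=telemetry.read_state(); print(s['t'],np.round(s['q'],3),s['tool_pos'],s['force'])
r=rot(50,-1.7);g=np.array([.572,.0775,.037]); delta(g,r)
```

```text
3.325 [-0.419  0.509  1.678  0.795  1.435 -0.71 ] [0.57179484 0.02847276 0.08136128] [0.04073881 0.61850084 0.48487767]
TCP [0.5705 0.0277 0.0788] xyz [ 1.1 -1.3  2.5] turn [ 0.0053  0.0019 -0.0003] rows 1.0
```

Request:
step_arm(
  commands=[
    {"xyz":[1,0,2.5],"turn":[0,0,0],"grip":93},
    {"xyz":[1,0,2.5],"turn":[0,0,0],"grip":93},
    {"xyz":[1,0,2.5],"turn":[0,0,0],"grip":45},
    {"xyz":[1,0,2.5],"turn":[0,0,0],"grip":45},
    {"xyz":[1,0,2.5],"turn":[0,0,0],"grip":45},
    {"xyz":[1,0,2.5],"turn":[0,0,0],"grip":45},
    {"xyz":[1,0,2.5],"turn":[0,0,0],"grip":45},
    {"xyz":[1,0,2.5],"turn":[0,0,0],"grip":45},
    {"xyz":[1,0,2.5],"turn":[0,0,0],"grip":45},
  ],
  force=25,
)

```text
t: 4.45
tool_pos: [0.5709, 0.0281, 0.0773]
orientation: [1.844, 1.793, -0.67]
force: [-0.3, 0.5, -0.3]
opening: 0.0494
```

Run:
```python
from h import *
s=telemetry.read_state(); print(s['t'],s['tool_pos'],s['force'],s['opening'])
p,r=pose(); print('yaw',np.degrees(np.arctan2(*r.as_matrix()[[1,0],1])), r.as_matrix().round(4)); print('grasp',p+r.as_matrix()[:,0]*.065)
im,q=snap('wrist','w3')
c=im[100:300,150:360]; cv2.imwrite('pics/w3c.png',cv2.resize(c,None,fx=2.5,fy=2.5)[:,:,::-1])
```

```text
4.45 [0.57094515 0.02808646 0.07729588] [-0.33967987  0.51496629 -0.30200488] 0.04940927364847355
yaw -1.5504010034412408 [[ 0.0219  0.9996 -0.016 ]
 [ 0.7653 -0.0271 -0.6431]
 [-0.6433  0.0019 -0.7656]]
grasp [0.57236994 0.07783221 0.03548284]
```

View pics/w3c.png

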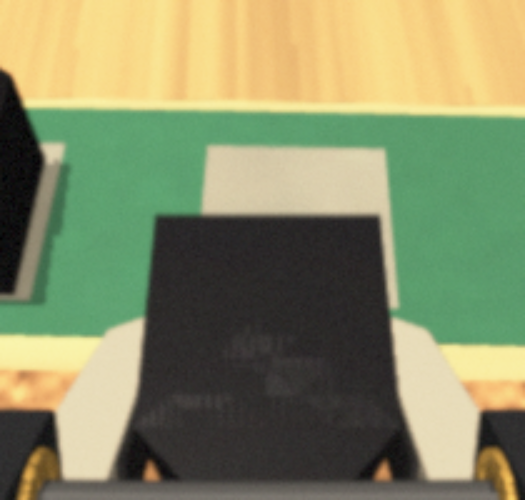

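Run:
```python
from h import *
_,q=load('w3'); b=onz(q,[[212,186],[302,186]],.062); print(b)
p,r=pose(); g=p+r.as_matrix()[:,0]*.065
tilt=np.degrees(np.arcsin(r.as_matrix()[1,0]/np.cos(np.radians(1.55)))); print('tilt',tilt)
delta(g+[0,0,.08],r)
for t in (30,10,-10,-25,tilt-90): delta([.578,.10,.12],rot(t,-2.75))
```

```text
[[0.54856316 0.10722409 0.062     ]
 [0.59873907 0.1060293  0.062     ]]
tilt 49.95908307070498
TCP [0.5709 0.0281 0.1573] xyz [-51.5   0.1 -61.2] turn [0. 0. 0.] rows 2.0
TCP [0.5764 0.0675 0.1763] xyz [ -33.4    4.6 -101.3] turn [ 0.0173 -0.3484  0.0121] rows 2.0
TCP [0.5775 0.0887 0.184 ] xyz [ -22.1    5.1 -120.8] turn [ 0.0194 -0.6975  0.0091] rows 4.0
TCP [0.5785 0.1113 0.184 ] xyz [  -4.8    5.6 -135.4] turn [ 0.0213 -1.0465  0.0057] rows 6.0
TCP [0.5793 0.1274 0.1789] xyz [  10.8    5.9 -141.9] turn [ 0.0224 -1.3083  0.0029] rows 8.0
TCP [0.58   0.1418 0.1698] xyz [  27.7    6.2 -144.1] turn [ 0.0233 -1.5708 -0.    ] rows 9.0
```

Request:
step_arm(
  commands=[
    {"xyz":[-12,0,-15],"turn":[0,0,0],"grip":45},
    {"xyz":[-51,0,-61],"turn":[0,0,0],"grip":45},
    {"xyz":[-42,2,-82],"turn":[0.009,-0.174,0.006],"grip":45},
    {"xyz":[-33,5,-101],"turn":[0.017,-0.348,0.012],"grip":45},
    {"xyz":[-28,5,-111],"turn":[0.018,-0.523,0.011],"grip":45},
    {"xyz":[-22,5,-121],"turn":[0.019,-0.698,0.009],"grip":45},
    {"xyz":[-13,5,-128],"turn":[0.02,-0.872,0.007],"grip":45},
    {"xyz":[-5,6,-135],"turn":[0.021,-1.046,0.006],"grip":45},
    {"xyz":[5,6,-140],"turn":[0.022,-1.22,0.004],"grip":45},
    {"xyz":[16,6,-143],"turn":[0.023,-1.39,0.002],"grip":45},
    {"xyz":[27.7,6.2,-144],"turn":[0.023,-1.571,0],"grip":45},
    {"xyz":[27.7,6.2,-144],"turn":[0.023,-1.571,0],"grip":45},
  ],
)

```text
t: 6.0
tool_pos: [0.5782, 0.1437, 0.1668]
orientation: [0.695, 0.671, -1.506]
force: [-0.3, 0.1, -0.7]
opening: 0.0501
```

Request:
step_arm(
  commands=[
    {"xyz":[0,0,0],"turn":[0,0,0],"grip":45},
    {"xyz":[0,0,0],"turn":[0,0,0],"grip":45},
  ],
)

```text
t: 6.25
tool_pos: [0.5809, 0.1408, 0.1719]
orientation: [0.707, 0.668, -1.505]
force: [-0.7, -0.0, -1.2]
opening: 0.0502
```

Run:
```python
from h import *
s=telemetry.read_state(); print(s['t'],np.round(s['q'],3),s['tool_pos'],s['force'],s['opening'])
p,r=pose(); M=r.as_matrix(); print('yaw',np.degrees(np.arctan2(M[1,1],M[0,1])),'roll',np.degrees(np.arcsin(M[2,1])),'tilt',np.degrees(np.arctan2(M[1,0],-M[2,0])),'grasp',p+M[:,0]*.065)
for z in (.08,.050,.041): delta([.5833,.1365,z],rot(-40,-2.75))
a,_=snap('scene','s1'); b,_=snap('top','t1')
c=np.hstack([cv2.resize(a[120:300,160:400],None,fx=1.6,fy=2),cv2.resize(b[70:250,215:365],None,fx=2,fy=2)]); cv2.imwrite('pics/c2.png',c[:,:,::-1])
```

```text
6.25 [ 0.433  0.49   1.429 -0.605  1.586  0.588] [0.58092031 0.14081941 0.17193753] [-0.72855702 -0.04106169 -1.19837344] 0.05018013154491276
yaw -2.8535614690768525 roll 0.18552879211626275 tilt -39.821575389801914 grasp [0.57900814 0.09921149 0.12203638]
TCP [0.5853 0.1782 0.1298] xyz [  8.3   2.4 -55.9] turn [-0.0035 -0.0026 -0.0013] rows 1.0
TCP [0.5853 0.1782 0.0998] xyz [ 31.3   2.3 -75.1] turn [-0.0035 -0.0026 -0.0013] rows 2.0
TCP [0.5853 0.1782 0.0908] xyz [ 38.2   2.3 -80.9] turn [-0.0035 -0.0026 -0.0013] rows 2.0
```

View pics/c2.png

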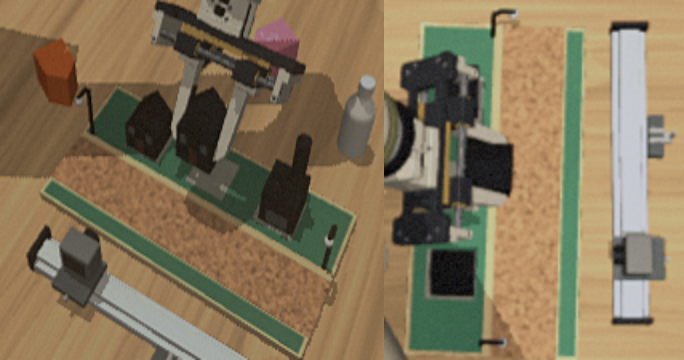

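Request:
step_arm(
  commands=[
    {"xyz":[8,2.3,-56],"turn":[-0.0035,-0.0026,-0.0013],"grip":45},
    {"xyz":[8,2.3,-56],"turn":[-0.0035,-0.0026,-0.0013],"grip":45},
    {"xyz":[31,2.3,-75],"turn":[-0.0035,-0.0026,-0.0013],"grip":45},
    {"xyz":[31,2.3,-75],"turn":[-0.0035,-0.0026,-0.0013],"grip":45},
    {"xyz":[31,2.3,-75],"turn":[-0.0035,-0.0026,-0.0013],"grip":45},
    {"xyz":[31,2.3,-75],"turn":[-0.0035,-0.0026,-0.0013],"grip":45},
  ],
)

```text
t: 7.1
tool_pos: [0.5851, 0.1791, 0.0998]
orientation: [0.699, 0.668, -1.505]
force: [0.4, 0.2, -0.8]
opening: 0.0496
```

Run:
```python
from h import *
s=telemetry.read_state(); print(s['t'],s['tool_pos'],s['force'],s['opening'])
p,r=pose(); M=r.as_matrix(); print('yaw',np.degrees(np.arctan2(M[1,1],M[0,1])),'roll',np.degrees(np.arcsin(M[2,1])),'tilt',np.degrees(np.arctan2(M[1,0],-M[2,0])),'grasp',p+M[:,0]*.065)
for z in (.05,.041): delta([.5833,.1367,z],rot(-40,-2.75))
a,_=snap('scene','s2')
c=cv2.resize(a[150:260,200:390],None,fx=4,fy=4,interpolation=cv2.INTER_CUBIC); cv2.imwrite('pics/c3.png',c[:,:,::-1])
```

```text
7.1 [0.58511941 0.1790503  0.09981551] [ 0.38670483  0.20075949 -0.78951081] 0.049577177706057594
yaw -2.656907021427574 roll -0.029462874656091258 tilt -40.091975383199674 grasp [0.58315215 0.1372084  0.05011254]
TCP [0.5853 0.1784 0.0998] xyz [0.4 0.2 0.5] turn [ 0.0016  0.0021 -0.0007] rows 1.0
TCP [0.5853 0.1784 0.0908] xyz [ 7.3  0.2 -5.3] turn [ 0.0016  0.0021 -0.0007] rows 1.0
```

View pics/c3.png

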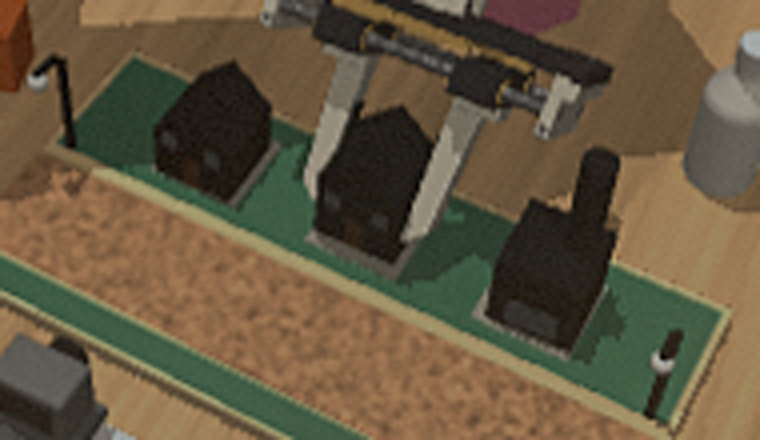

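Request:
step_arm(
  commands=[
    {"xyz":[2.7,0,-1.8],"turn":[0.001,0,0],"grip":45},
    {"xyz":[5,0,-3.7],"turn":[0.001,0,0],"grip":45},
    {"xyz":[5,0,-3.7],"turn":[0.001,0,0],"grip":45},
    {"xyz":[5,0,-3.7],"turn":[0.001,0,0],"grip":45},
  ],
)

```text
t: 7.65
tool_pos: [0.5841, 0.1786, 0.0914]
orientation: [0.697, 0.669, -1.506]
force: [-0.0, -0.4, -0.0]
opening: 0.0499
```

Request:
step_arm(
  commands=[
    {"xyz":[0.8,0,-0.6],"turn":[0,0,0],"grip":45},
    {"xyz":[0.8,0,-0.6],"turn":[0,0,0],"grip":45},
  ],
)

```text
t: 7.9
tool_pos: [0.5842, 0.1787, 0.0914]
orientation: [0.697, 0.668, -1.506]
force: [-2.8, 0.6, 6.0]
opening: 0.0501
```

Request:
step_arm(
  commands=[
    {"xyz":[0.8,0,-0.6],"turn":[0,0,0],"grip":45},
    {"xyz":[0.8,0,-0.6],"turn":[0,0,0],"grip":45},
  ],
)

```text
t: 8.15
tool_pos: [0.5842, 0.1787, 0.0914]
orientation: [0.697, 0.667, -1.507]
force: [-5.2, 1.2, 12.3]
opening: 0.0499
```

Request:
step_arm(
  commands=[
    {"xyz":[-1.4,0,1.1],"turn":[0,0,0],"grip":45},
    {"xyz":[-1.4,0,1.1],"turn":[0,0,0],"grip":45},
    {"xyz":[-1.4,0,1.1],"turn":[0,0,0],"grip":68},
    {"xyz":[-1.4,0,1.1],"turn":[0,0,0],"grip":68},
    {"xyz":[-1.4,0,1.1],"turn":[0,0,0],"grip":68},
    {"xyz":[-1.4,0,1.1],"turn":[0,0,0],"grip":68},
  ],
)

```text
t: 8.9
tool_pos: [0.5841, 0.1785, 0.0912]
orientation: [0.697, 0.669, -1.506]
force: [0.4, 0.4, -0.1]
opening: 0.0677
```

Request:
step_arm(
  commands=[
    {"xyz":[-25,0,0],"turn":[0,0,0],"grip":68},
    {"xyz":[-60,0,0],"turn":[0,0,0],"grip":68},
    {"xyz":[-110,0,0],"turn":[0,0,0],"grip":68},
    {"xyz":[-160,0,0],"turn":[0,0,0],"grip":68},
    {"xyz":[-180,0,0],"turn":[0,0,0],"grip":68},
    {"xyz":[-180,0,0],"turn":[0,0,0],"grip":68},
  ],
)

```text
t: 9.65
tool_pos: [0.5904, 0.2959, 0.2304]
orientation: [0.7, 0.668, -1.503]
force: [0.3, -0.4, -0.1]
opening: 0.0677
```

Run:
```python
from h import *
s=telemetry.read_state(); print(s['t'],np.round(s['q'],3),s['tool_pos'],s['force'],s['opening'])
g=np.array([.49,-.02,.25]); r=rot(0,-1.5); delta(g,r)
```

```text
9.65 [ 0.614  0.681  1.051 -0.556  1.84   0.628] [0.59037487 0.29590492 0.23041369] [ 0.26282196 -0.35238119 -0.09207513] 0.06773123761182026
TCP [ 0.49  -0.02   0.315] xyz [141.4 -85.9 299.4] turn [-0.0185  0.6995  0.0064] rows 6.0
```

Run:
```python
from h import *
delta([.54,-.01,.235],rot(0,-1.8))
delta([.585,.25,.25],rot(-30,-2.5))
```

```text
TCP [ 0.54 -0.01  0.3 ] xyz [145.  -36.4 280.4] turn [-0.0135  0.6995  0.0046] rows 6.0
TCP [0.5864 0.2825 0.3063] xyz [-49.3  -3.3  59.3] turn [-0.0016  0.1759  0.0007] rows 2.0
```

Request:
step_arm(
  commands=[
    {"xyz":[-49,-3,59],"turn":[0,0.176,0],"grip":68},
    {"xyz":[-49,-3,59],"turn":[0,0.176,0],"grip":68},
    {"xyz":[145,-36,280],"turn":[-0.0135,0.7,0.0046],"grip":80},
    {"xyz":[145,-36,280],"turn":[-0.0135,0.7,0.0046],"grip":80},
    {"xyz":[145,-36,280],"turn":[-0.0135,0.7,0.0046],"grip":80},
    {"xyz":[145,-36,280],"turn":[-0.0135,0.7,0.0046],"grip":80},
    {"xyz":[145,-36,280],"turn":[-0.0135,0.7,0.0046],"grip":80},
    {"xyz":[145,-36,280],"turn":[-0.0135,0.7,0.0046],"grip":80},
    {"xyz":[145,-36,280],"turn":[-0.0135,0.7,0.0046],"grip":80},
    {"xyz":[145,-36,280],"turn":[-0.0135,0.7,0.0046],"grip":80},
  ],
)

```text
t: 10.9
tool_pos: [0.5397, -0.0098, 0.2986]
orientation: [1.23, 1.196, -1.235]
force: [0.6, -0.3, -0.2]
opening: 0.0799
```

Run:
```python
from h import *
s=telemetry.read_state(); print(s['t'],np.round(s['q'],3),s['tool_pos'],s['force'],s['opening'])
im,p=snap('wrist','w4'); snap('top','t4'); c=cv2.resize(im,None,fx=1.5625,fy=1.5625,interpolation=cv2.INTER_CUBIC); cv2.imwrite('pics/w4b.png',c[:,:,::-1])
```

```text
10.9 [-0.112 -0.028  1.659 -0.002  1.513 -0.081] [ 0.53973253 -0.00978737  0.29857498] [ 0.56922662 -0.31152457 -0.23664097] 0.0798876636806616
```

View pics/w4b.png

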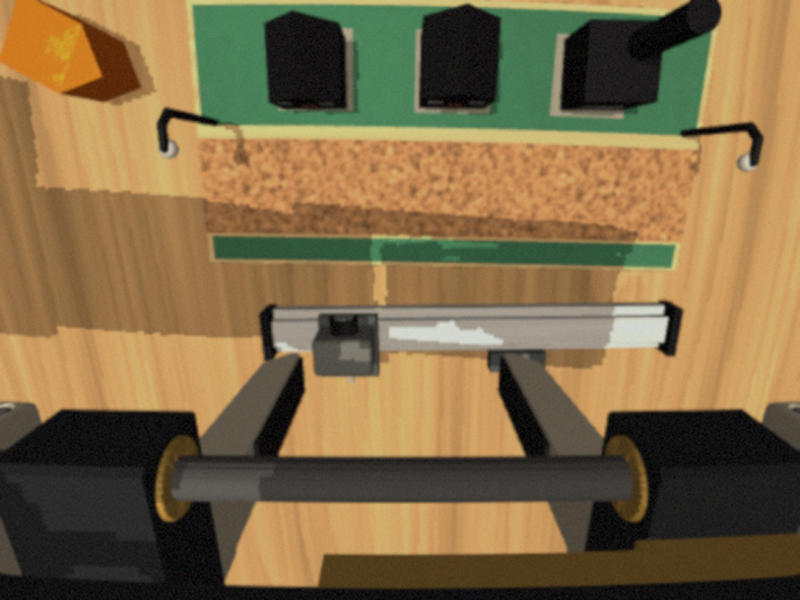

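Run:
```python
from h import *
im,p=load('w4'); t,q=load('t4')
a=cv2.resize(im[0:80,250:340],None,fx=4.4,fy=4.4,interpolation=cv2.INTER_CUBIC)   # 396x352
b=cv2.resize(im[190:250,165:255],None,fx=4.4,fy=4.4,interpolation=cv2.INTER_CUBIC) # 396x264
pad=np.zeros((600,800,3),np.uint8); pad[:352,:396]=a; pad[:264,400:796]=np.clip(b.astype(int)*1.5,0,255)
pad[352:600,:396]=cv2.resize(np.clip(t[120:182,225:324].astype(int)*1.5,0,255).astype(np.uint8),(396,248),interpolation=cv2.INTER_CUBIC)
pad[270:594,400:760]=cv2.resize(t[160:241,320:410],(360,324),interpolation=cv2.INTER_CUBIC)
cv2.imwrite('pics/c4.png',pad[:,:,::-1])
```

```text
(no output)
```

View pics/c4.png

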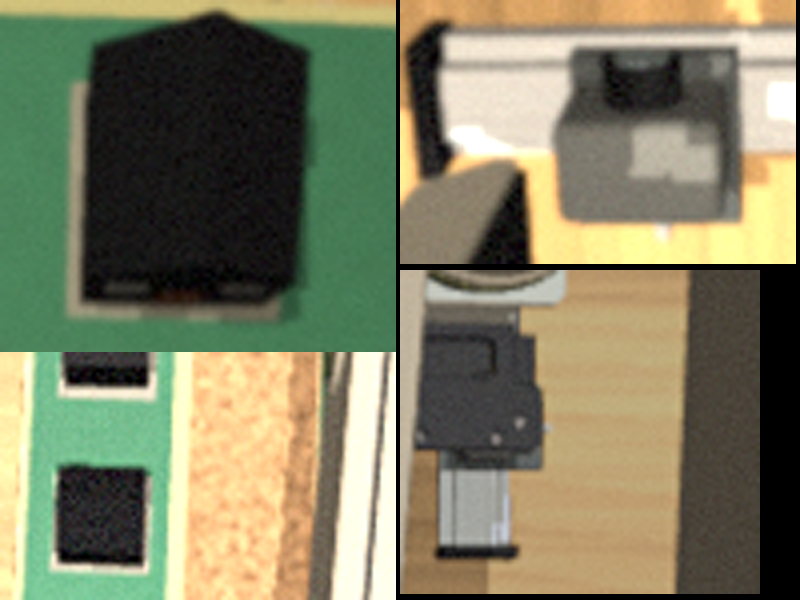

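Run:
```python
from h import *
im,p=load('w4')
f=lambda L,z: onz(p,(np.array(L)-[400,0]+.5)/4.4-.5+[165,190],z)
print('cam top',f([(563,122),(722,122),(722,217),(562,217)],.073).round(4)); print('ptr',f([(662,238)],.0265))
g=lambda L,z: onz(p,(np.array(L)+.5)/1.5625-.5,z)
ang=lambda a: np.degrees(np.arctan2(*(a[1]-a[0])[[1,0]])).round(2)
for L in ([(275,306),(662,303)],[(275,348),(662,346)],[(275,318),(662,315)]): a=g(L,.02); print(a.round(4),ang(a))
print('steelbar',g([(489,369),(545,370)],.02))
```

```text
cam top [[ 0.4746 -0.0514  0.073 ]
 [ 0.5167 -0.0526  0.073 ]
 [ 0.5153 -0.0803  0.073 ]
 [ 0.4719 -0.079   0.073 ]]
ptr [[ 0.4919441  -0.10984324  0.0265    ]]
[[ 0.431  -0.0405  0.02  ]
 [ 0.7637 -0.0479  0.02  ]] -1.28
[[ 0.4265 -0.0792  0.02  ]
 [ 0.7696 -0.0882  0.02  ]] -1.51
[[ 0.4298 -0.0513  0.02  ]
 [ 0.7653 -0.0589  0.02  ]] -1.3
steelbar [[ 0.61513282 -0.10505243  0.02      ]
 [ 0.66551033 -0.10777508  0.02      ]]
```

Run:
```python
from h import *
r=rot(0,-1.35)
for z in (.135,.0555): delta([.493,-.066,z],r)
```

```text
TCP [ 0.493 -0.066  0.2  ] xyz [ 98.9 -44.8  57.6] turn [-0.0073  0.0015  0.0031] rows 2.0
TCP [ 0.493  -0.066   0.1205] xyz [178.4 -44.5  57.5] turn [-0.0073  0.0015  0.0031] rows 4.0
```

Request:
step_arm(
  commands=[
    {"xyz":[99,-45,57.5],"turn":[-0.007,0.0015,0.003],"grip":64},
    {"xyz":[99,-45,57.5],"turn":[-0.007,0.0015,0.003],"grip":64},
    {"xyz":[99,-45,57.5],"turn":[-0.007,0.0015,0.003],"grip":64},
    {"xyz":[99,-45,57.5],"turn":[-0.007,0.0015,0.003],"grip":64},
    {"xyz":[99,-45,57.5],"turn":[-0.007,0.0015,0.003],"grip":64},
    {"xyz":[99,-45,57.5],"turn":[-0.007,0.0015,0.003],"grip":64},
  ],
)

```text
t: 11.75
tool_pos: [0.494, -0.0667, 0.2018]
orientation: [1.228, 1.195, -1.225]
force: [-0.6, -0.9, 0.7]
opening: 0.0638
```

Run:
```python
from h import *
s=telemetry.read_state(); print(s['t'],s['tool_pos'],s['force'],s['opening'])
r=rot(0,-1.35)
delta([.493,-.066,.0555],r)
```

```text
11.75 [ 0.49401797 -0.06665723  0.20181068] [-0.63207283 -0.87685489  0.65877904] 0.06382530016900825
TCP [ 0.493  -0.066   0.1205] xyz [81.3 -1.3 -0.7] turn [-0.0011  0.0006 -0.0031] rows 2.0
```

Lower, then close with modest force.

Request:
step_arm(
  commands=[
    {"xyz":[40,-1,0],"turn":[0,0,0],"grip":64},
    {"xyz":[65,-1,0],"turn":[0,0,0],"grip":64},
    {"xyz":[80,-1,0],"turn":[0,0,0],"grip":64},
    {"xyz":[80,-1,0],"turn":[0,0,0],"grip":64},
    {"xyz":[80,-1,0],"turn":[0,0,0],"grip":40},
    {"xyz":[80,-1,0],"turn":[0,0,0],"grip":40},
    {"xyz":[80,-1,0],"turn":[0,0,0],"grip":40},
    {"xyz":[80,-1,0],"turn":[0,0,0],"grip":40},
    {"xyz":[80,-1,0],"turn":[0,0,0],"grip":40},
  ],
  force=25,
)

```text
t: 12.88
tool_pos: [0.4924, -0.0672, 0.1212]
orientation: [1.229, 1.195, -1.227]
force: [-0.5, 0.4, 6.4]
opening: 0.0449
```

Run:
```python
from h import *
s=telemetry.read_state(); print(s['t'],s['tool_pos'],s['force'],s['opening'],s['wrist_torque'])
p,r=pose(); M=r.as_matrix(); print('yaw',np.degrees(np.arctan2(M[1,1],M[0,1])),'grasp',p+M[:,0]*.065)
im,q=snap('scene','s5')
# project predicted pointer / notch for reference
print(proj(q,[[.492,-.1095,.0265],[.6375,-.1125,.0265]]))
```

```text
12.875 [ 0.49238492 -0.06720127  0.1212453 ] [-0.50338826  0.36404589  6.37525186] 0.04487707554230527 [0.00353342 0.42177323 0.14992532]
yaw -1.4680631553096464 grasp [ 0.49251468 -0.06723981  0.05624544]
[[199.37445817 270.74413422]
 [262.59175638 303.82390891]]
```

Request:
step_arm(
  commands=[
    {"xyz":[-0.5,15,0],"turn":[0,0,0],"grip":40},
    {"xyz":[-0.5,35,0],"turn":[0,0,0],"grip":40},
    {"xyz":[-0.5,55,0],"turn":[0,0,0],"grip":40},
    {"xyz":[-0.5,75,0],"turn":[0,0,0],"grip":40},
    {"xyz":[-0.5,95,0],"turn":[0,0,0],"grip":40},
    {"xyz":[-0.5,110,0],"turn":[0,0,0],"grip":40},
    {"xyz":[-0.5,118,0],"turn":[0,0,0],"grip":40},
    {"xyz":[-0.5,120,0],"turn":[0,0,0],"grip":40},
    {"xyz":[-0.5,120,0],"turn":[0,0,0],"grip":40},
  ],
)

```text
t: 14.05
tool_pos: [0.6121, -0.0697, 0.1213]
orientation: [1.229, 1.196, -1.227]
force: [1.7, 3.5, 5.8]
opening: 0.0448
```

Run:
```python
from h import *
s=telemetry.read_state(); print(s['t'],s['tool_pos'],s['force'],s['opening'],s['wrist_torque'])
p,r=pose(); M=r.as_matrix(); print('yaw',np.degrees(np.arctan2(M[1,1],M[0,1])),'grasp',p+M[:,0]*.065)
im,q=snap('scene','s6'); w,_=snap('wrist','w6')
s5,_=load('s5')
pad=np.zeros((600,800,3),np.uint8)
cl=lambda x,k:np.clip(x.astype(int)*k,0,255).astype(np.uint8)
pad[:300,:400]=cv2.resize(cl(s5[250:325,180:280],1.3),(400,300),interpolation=cv2.INTER_CUBIC)
pad[:600,400:]=cv2.resize(cl(im[260:335,220:270],1.3),(400,600),interpolation=cv2.INTER_CUBIC)
pad[300:,:400]=cv2.resize(w,(400,300))
cv2.imwrite('pics/c5.png',pad[:,:,::-1])
```

```text
14.05 [ 0.61205018 -0.06965809  0.12126796] [1.73211945 3.46568778 5.8432506 ] 0.04481740281319673 [0.43749018 0.04756766 0.12304833]
yaw -1.455794803682505 grasp [ 0.61214523 -0.06963143  0.05626804]
```

View pics/c5.png

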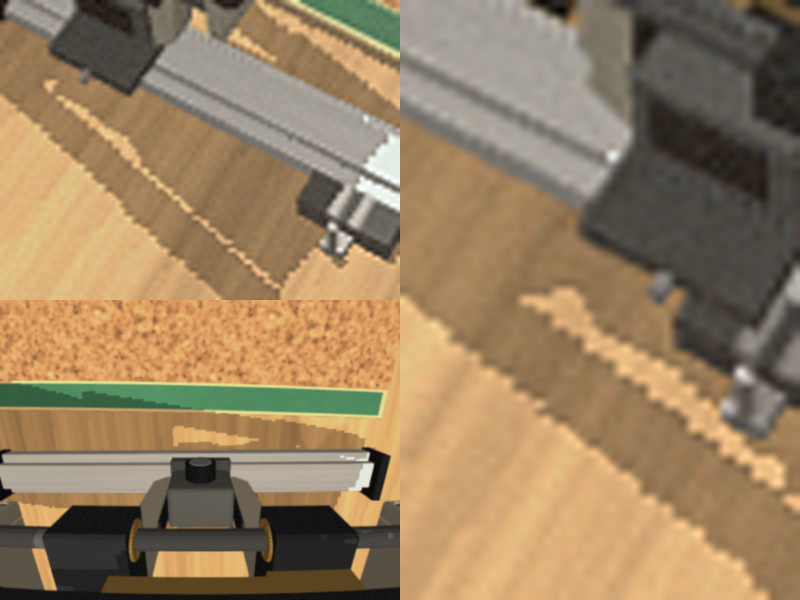

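Request:
step_arm(
  commands=[
    {"xyz":[0,4,-0.5],"turn":[0,0,0],"grip":40},
    {"xyz":[0,8,-0.5],"turn":[0,0,0],"grip":40},
    {"xyz":[0,10,-0.5],"turn":[0,0,0],"grip":40},
    {"xyz":[0,10,-0.5],"turn":[0,0,0],"grip":40},
  ],
)

```text
t: 14.65
tool_pos: [0.6219, -0.0698, 0.1213]
orientation: [1.229, 1.196, -1.227]
force: [0.8, 2.4, 4.8]
opening: 0.0446
```

Request:
step_arm(
  commands=[
    {"xyz":[0,2,0],"turn":[0,0,0],"grip":40},
    {"xyz":[0,2,0],"turn":[0,0,0],"grip":40},
  ],
)

```text
t: 14.9
tool_pos: [0.6239, -0.0698, 0.1213]
orientation: [1.229, 1.196, -1.227]
force: [1.2, 2.9, 4.8]
opening: 0.045
```

Request:
step_arm(
  commands=[
    {"xyz":[0,2,0],"turn":[0,0,0],"grip":40},
    {"xyz":[0,2,0],"turn":[0,0,0],"grip":40},
  ],
)

```text
t: 15.15
tool_pos: [0.6258, -0.0699, 0.1213]
orientation: [1.229, 1.196, -1.227]
force: [0.2, 2.9, 5.1]
opening: 0.0448
```

Run:
```python
from h import *
t,q=load('top0'); w,pw=load('w1'); s,ps=load('s6')
# post pixels: bright compact peaks near expected spots; print small grey patches
def patch(im,c,rx,ry):
    g=cv2.cvtColor(im,cv2.COLOR_RGB2GRAY); x,y=c; print('cols',x-rx,'rows',y-ry); print(g[y-ry:y+ry+1,x-rx:x+rx+1])
patch(t,(356,138),8,5); patch(w,(315,281),7,9)
```

```text
cols 348 rows 133
[[103 119 109 102 103 101 117 148 158 156 159 155 159 159 158 160 158]
 [148 158 155 151 154 155 150 157 160 162 158 159 159 161 157 159 159]
 [156 167 167 163 163 164 164 162 162 160 159 157 163 163 160 161 157]
 [121 130 126 125 129 128 134 159 170 170 136 124 147 159 161 161 156]
 [ 85  91  91  91  90  92 112 155 172 156 107  89 120 149 158 157 154]
 [108 116 117 119 114 111 121 161 172 142  89  91 129 152 153 156 153]
 [155 169 169 165 167 164 167 171 172 154 128 141 157 157 157 157 156]
 [159 167 154 148 149 147 160 159 157 155 141 156 159 160 159 157 157]
 [117 120 108 101 102 100 113 124 131 127 139 150 157 157 155 155 155]
 [ 88  92  85  84  86  87  90 130 141 141 143 149 153 149 150 152 153]
 [ 87  88  88  89  89  92  88 144 159 154 156 155 155 154 155 153 154]]
cols 308 rows 272
[[109 137 178 198 202 188 151 114 106 123 155 189 203 198 168]
 [109 137 179 202 202 182 149 117 105 122 160 189 202 195 166]
 [115 142 178 199 203 183 151 115 106 126 163 191 204 195 165]
 [113 140 178 201 200 182 154 118 110 129 167 193 204 192 162]
 [119 147 182 201 200 183 148 
[... 215 characters left out ...]
7 194]
 [188 188 192 199 177 127 106 117 143 167 185 196 203 201 198]
 [191 190 196 195 177 128  94  97 129 171 188 199 202 201 201]
 [190 191 197 196 182 141  98  97 125 167 192 199 200 202 200]
 [189 190 198 196 184 155 107  90 113 158 191 199 199 201 200]
 [192 192 196 199 192 168 121  92 103 143 182 197 199 202 200]
 [190 194 196 199 193 178 134  95  92 128 170 196 200 203 199]
 [187 190 197 198 194 182 146 103  94 111 159 193 199 199 200]
 [191 190 197 198 198 190 166 119  91 103 144 185 198 203 198]
 [187 191 196 198 197 195 179 135 105 111 140 177 197 200 199]
 [191 189 196 199 198 198 184 157 141 155 170 186 198 200 200]
 [183 187 190 194 195 194 189 176 169 186 189 192 195 196 193]]
```

Run:
```python
from h import *
t,q=load('top0'); w,pw=load('w1')
for z in (.02,.0265,.03): print(z,onz(q,[[351,137.3],[358.5,137.4]],z).round(4).tolist(),onz(pw,[[315.8,275],[314.3,281],[316.3,287]],z).round(4).tolist())
```

```text
0.02 [[0.6383, -0.1006, 0.02], [0.6379, -0.1182, 0.02]] [[0.6406, -0.1033, 0.02], [0.6388, -0.1127, 0.02], [0.6418, -0.1225, 0.02]]
0.0265 [[0.6367, -0.0994, 0.0265], [0.6363, -0.1169, 0.0265]] [[0.6392, -0.099, 0.0265], [0.6375, -0.1082, 0.0265], [0.6404, -0.1178, 0.0265]]
0.03 [[0.6359, -0.0987, 0.03], [0.6354, -0.1162, 0.03]] [[0.6385, -0.0967, 0.03], [0.6367, -0.1058, 0.03], [0.6396, -0.1153, 0.03]]
```

Request:
step_arm(
  commands=[
    {"xyz":[0,2,-0.3],"turn":[0,0,0],"grip":40},
    {"xyz":[0,2,-0.3],"turn":[0,0,0],"grip":40},
  ],
)

```text
t: 15.4
tool_pos: [0.6278, -0.0699, 0.1213]
orientation: [1.228, 1.196, -1.227]
force: [0.5, 1.4, 5.6]
opening: 0.0449
```

Request:
step_arm(
  commands=[
    {"xyz":[0,2,0],"turn":[0,0,0],"grip":40},
    {"xyz":[0,2,0],"turn":[0,0,0],"grip":40},
  ],
)

```text
t: 15.65
tool_pos: [0.6298, -0.0699, 0.1213]
orientation: [1.228, 1.196, -1.227]
force: [0.5, 1.4, 5.7]
opening: 0.045
```

Request:
step_arm(
  commands=[
    {"xyz":[0,2,0],"turn":[0,0,0],"grip":40},
    {"xyz":[0,2,0],"turn":[0,0,0],"grip":40},
  ],
)

```text
t: 15.9
tool_pos: [0.631, -0.0699, 0.1212]
orientation: [1.227, 1.198, -1.229]
force: [-6.6, 1.1, 10.4]
opening: 0.0448
```

Request:
step_arm(
  commands=[
    {"xyz":[0,1,0],"turn":[0,0,0],"grip":40},
    {"xyz":[0,1,0],"turn":[0,0,0],"grip":40},
  ],
  force=40,
)

```text
t: 16.15
tool_pos: [0.6319, -0.07, 0.1212]
orientation: [1.227, 1.197, -1.229]
force: [-6.6, 1.5, 8.8]
opening: 0.0447
```

Request:
step_arm(
  commands=[
    {"xyz":[0,1,0],"turn":[0,0,0],"grip":40},
    {"xyz":[0,1,0],"turn":[0,0,0],"grip":40},
  ],
)

```text
t: 16.4
tool_pos: [0.6332, -0.07, 0.1213]
orientation: [1.228, 1.197, -1.228]
force: [-3.6, 1.7, 8.5]
opening: 0.045
```

Request:
step_arm(
  commands=[
    {"xyz":[0,1,0],"turn":[0,0,0],"grip":40},
    {"xyz":[0,1,0],"turn":[0,0,0],"grip":40},
  ],
)

```text
t: 16.65
tool_pos: [0.6344, -0.07, 0.1213]
orientation: [1.228, 1.197, -1.228]
force: [-2.0, 2.7, 7.0]
opening: 0.0448
```

Request:
step_arm(
  commands=[
    {"xyz":[0,1,0],"turn":[0,0,0],"grip":40},
    {"xyz":[0,1,0],"turn":[0,0,0],"grip":40},
  ],
)

```text
t: 16.9
tool_pos: [0.6356, -0.07, 0.1213]
orientation: [1.228, 1.196, -1.228]
force: [-1.9, 1.6, 6.2]
opening: 0.0448
```

Request:
step_arm(
  commands=[
    {"xyz":[0,1,0],"turn":[0,0,0],"grip":40},
    {"xyz":[0,1,0],"turn":[0,0,0],"grip":40},
  ],
)

```text
t: 17.15
tool_pos: [0.6367, -0.07, 0.1213]
orientation: [1.228, 1.196, -1.227]
force: [-0.0, 1.7, 4.9]
opening: 0.045
```

Request:
step_arm(
  commands=[
    {"xyz":[0,1,0],"turn":[0,0,0],"grip":40},
    {"xyz":[0,1,0],"turn":[0,0,0],"grip":40},
  ],
)

```text
t: 17.4
tool_pos: [0.6377, -0.0701, 0.1213]
orientation: [1.228, 1.196, -1.227]
force: [0.0, 1.1, 5.9]
opening: 0.0449
```

Request:
step_arm(
  commands=[
    {"xyz":[0,1,0],"turn":[0,0,0],"grip":40},
    {"xyz":[0,1,0],"turn":[0,0,0],"grip":40},
  ],
)

```text
t: 17.65
tool_pos: [0.6389, -0.0701, 0.1213]
orientation: [1.228, 1.196, -1.227]
force: [2.1, 0.9, 5.2]
opening: 0.0446
```

Request:
step_arm(
  commands=[
    {"xyz":[0,1,0],"turn":[0,0,0],"grip":40},
    {"xyz":[0,1,0],"turn":[0,0,0],"grip":40},
  ],
)

```text
t: 17.9
tool_pos: [0.64, -0.0701, 0.1213]
orientation: [1.229, 1.196, -1.227]
force: [2.1, 1.3, 5.4]
opening: 0.0447
```

Request:
step_arm(
  commands=[
    {"xyz":[0,1,0],"turn":[0,0,0],"grip":40},
    {"xyz":[0,1,0],"turn":[0,0,0],"grip":40},
  ],
)

```text
t: 18.15
tool_pos: [0.6408, -0.0701, 0.1213]
orientation: [1.228, 1.196, -1.227]
force: [0.4, 2.2, 6.1]
opening: 0.045
```

Request:
step_arm(
  commands=[
    {"xyz":[0,0.6,0],"turn":[0,0,0],"grip":40},
    {"xyz":[0,0.6,0],"turn":[0,0,0],"grip":40},
  ],
)

```text
t: 18.4
tool_pos: [0.6413, -0.0701, 0.1212]
orientation: [1.228, 1.196, -1.228]
force: [-0.4, 2.2, 6.8]
opening: 0.0446
```

Run:
```python
from h import *
s=telemetry.read_state(); print(s['t'],s['tool_pos'],s['force'],s['opening'],s['wrist_torque'])
ims=[snap('scene',f's7_{i}')[0].astype(float) for i in range(4)]; im=np.mean(ims,0)
_,q=load('s7_0'); s6,_=load('s6'); s5,_=load('s5')
for n,uv in (('ptr s6',[252.5,296.0]),): print(n,onz(q,uv,.0265))
for y in (-.108,-.110,-.112): print(proj(q,[[.640,y,.0265]]))
cl=lambda x,k:np.clip(x*k,0,255).astype(np.uint8)
a=cv2.resize(cl(im[285:325,240:290],1.5),(750,600),interpolation=cv2.INTER_CUBIC)
cv2.imwrite('pics/c6.png',a[:,:,::-1])
```

```text
18.4 [ 0.64127303 -0.07012596  0.12124205] [-0.35792979  2.17347463  6.82166406] 0.04458374895995838 [0.21541419 0.30893915 0.23598299]
ptr s6 [[ 0.61287477 -0.10737549  0.0265    ]]
[[264.85671792 302.45490427]]
[[264.36975031 303.31949346]]
[[263.88137878 304.18652214]]
```

View pics/c6.png

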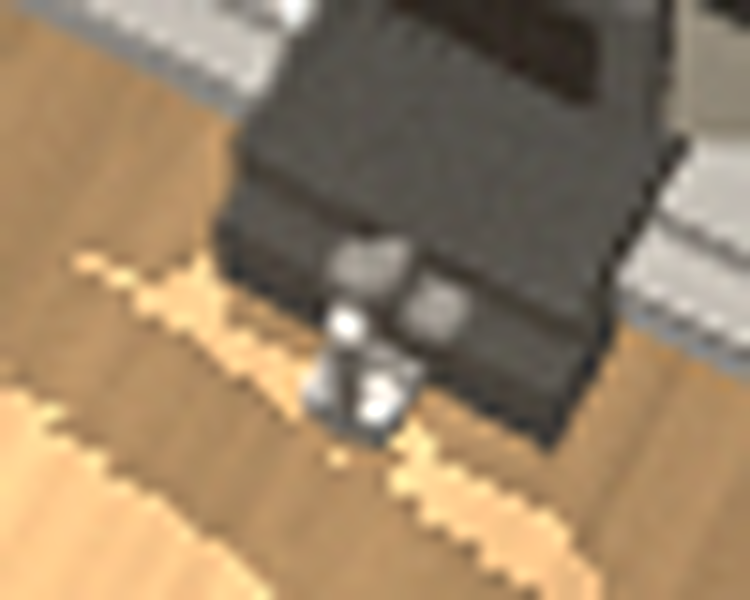

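Run:
```python
from h import *
snap('wrist','w8')
```

Request:
step_arm(
  commands=[
    {"xyz":[0,0,0],"turn":[0,0,0],"grip":53},
    {"xyz":[0,0,0],"turn":[0,0,0],"grip":53},
    {"xyz":[0,0,0],"turn":[0,0,0],"grip":53},
  ],
)

```text
t: 19.02
tool_pos: [0.6408, -0.0702, 0.12]
orientation: [1.228, 1.197, -1.229]
force: [0.4, -0.1, -0.1]
opening: 0.0531
```

```bash
cat > cmp.py <<'E'
from h import *
import sys
def housing(im):
    g=cv2.GaussianBlur(cv2.cvtColor(im,cv2.COLOR_RGB2GRAY),(3,3),0).astype(np.float32); return g
a,p=load(sys.argv[1]); b,p2=load(sys.argv[2]); a,b=housing(a),housing(b)
# housing in image: project its box; lens front and top face
c=np.array(eval(sys.argv[3])); u=np.array([np.cos(-.0235),np.sin(-.0235),0]); n=np.array([-u[1],u[0],0])
for nm,pt,hw,hh in (('lens',c+n*.026,22,14),('front',c+n*.014+[0,0,.016],26,8)):
    x,y=proj(p,pt)[0].round().astype(int); T=a[y-hh:y+hh,x-hw:x+hw]; S=b[y-hh-6:y+hh+6,x-hw-20:x+hw+20]
    m=cv2.matchTemplate(S,T,cv2.TM_CCOEFF_NORMED); _,v,_,l=cv2.minMaxLoc(m); r=m[l[1],l[0]-1:l[0]+2]; sub=(r[0]-r[2])/(2*(r[0]-2*r[1]+r[2])) if len(r)==3 else 0
    s=np.linalg.norm(proj(p,pt+u*.005)[0]-proj(p,pt-u*.005)[0])/10
    print(nm,(x,y),'score',round(float(v),3),'shift px',l[0]-20+sub,l[1]-6,'mm',(l[0]-20+sub)/s)
E
python3 - <<'E'
from h import *
s=telemetry.read_state(); print(s['t'],s['tool_pos'],s['force'],s['opening'])
snap('wrist','w9')
E
python3 cmp.py w8 w9 '[.6413,-.0702,.055]'; python3 cmp.py w6 w8 '[.6121,-.0697,.055]'
```

```text
19.025 [ 0.64076373 -0.07015236  0.12003638] [ 0.35564238 -0.10170111 -0.10108635] 0.05305345214102514
lens (np.int64(256), np.int64(209)) score 0.994 shift px 1.1389829 1 mm 0.6325598798317984
front (np.int64(256), np.int64(242)) score 0.998 shift px 1.5709324 1 mm 0.8086204160605583
lens (np.int64(256), np.int64(209)) score 0.999 shift px -0.024925632 0 mm -0.013846918450910916
front (np.int64(256), np.int64(242)) score 0.998 shift px -0.17433867 0 mm -0.08975910486492104
```

Request:
step_arm(
  commands=[
    {"xyz":[0,0.7,0],"turn":[0,0,0],"grip":53},
    {"xyz":[0,0.7,0],"turn":[0,0,0],"grip":53},
    {"xyz":[0,0.7,0],"turn":[0,0,0],"grip":40},
    {"xyz":[0,0.7,0],"turn":[0,0,0],"grip":40},
    {"xyz":[0,0.7,0],"turn":[0,0,0],"grip":40},
    {"xyz":[0,0.7,0],"turn":[0,0,0],"grip":40},
  ],
  force=25,
)

```text
t: 19.82
tool_pos: [0.6418, -0.07, 0.1206]
orientation: [1.228, 1.197, -1.228]
force: [-0.8, 0.4, 1.3]
opening: 0.0451
```

```bash
python3 - <<'E'
from h import *
s=telemetry.read_state(); print(s['t'],s['tool_pos'],s['force'],s['opening'],s['dq'].__abs__().max() if hasattr(s['dq'],'max') else s['dq'])
snap('wrist','w10'); snap('scene','s10')
# scene shift of the camera housing since s7 and house check in the top view
_,q=load('s10'); a,_=load('s7_0'); b,_=load('s10')
ga,gb=[cv2.cvtColor(x,cv2.COLOR_RGB2GRAY).astype(np.float32) for x in (a,b)]
T=ga[286:306,254:284]; m=cv2.matchTemplate(gb[280:312,248:290],T,cv2.TM_CCOEFF_NORMED); _,v,_,l=cv2.minMaxLoc(m); print('scene shift',l[0]-6,l[1]-6,v, m[l[1]-1:l[1]+2,l[0]-1:l[0]+2].round(3))
E
python3 cmp.py w8 w10 '[.6413,-.0702,.055]'
```

```text
19.825 [ 0.64182095 -0.07003069  0.12060313] [-0.78187499  0.38523877  1.33051715] 0.04506735463693931 0.0011328580788142941
scene shift 0 0 0.9742011427879333 [[0.699 0.796 0.754]
 [0.783 0.974 0.82 ]
 [0.708 0.839 0.704]]
lens (np.int64(256), np.int64(209)) score 0.989 shift px -0.040685035 1 mm -0.022595353462181444
front (np.int64(256), np.int64(242)) score 0.998 shift px 0.27626666 1 mm 0.14220527036421543
```

Run:
```python
from h import *
s=telemetry.read_state(); print(s['t'],s['tool_pos'],s['force'],s['opening']); print(robot.close_job())
```

```text
19.925 [ 0.641821   -0.07004958  0.1206275 ] [-1.25843639 -0.43169712  1.73047063] 0.04487238630112609
the job is handed in; nothing more can be done
None
```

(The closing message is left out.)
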